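# Three clicks of sweets

### The arm

A 6-joint arm with a two-finger parallel gripper is mounted at the origin on the work surface. World frame = base frame: x ahead of the robot, y to its left, z up, the work surface at z = 0. Lengths are in m, angles in rad, forces in N, time in s.
With the tool pointing down it reaches from about 0.275 to 0.975 m from the base axis. Payload 8.4 kg.
Tool frame: the origin (TCP) lies midway between the tips of the shut fingers; the grasp point (between the pads) lies ctrl.grip_depth behind it (ctrl.grip_depth is the distance from the TCP to the grasp point, in m); z points along the fingers, y is the line along which they close (so a half turn about z gives the same grasp; the last joint's range is limited). The gripper opens to 92 mm and grips with 3 to 60 N. Pads are 20 mm wide; open, the fingers measure 128 mm over their backs; the gripper's body (75 mm by 189 mm) begins 69 mm behind the grasp point.
Start: joints at [-1.235, 0.353, 1.633, -0, 1.155, -0.002], TCP at [0.207, -0.59, 0.215] pointing down, gripper open.
Joint ranges: [-2.63, 2.63], [-0.92, 2.1], [0.06, 2.66], [-1.3, 4.44], [0, 2.69], [-3.02, 3.02]. Speed limits (rad/s): [2.22, 2.22, 2.79, 3.14, 3.14, 3.14].

### API

Orientations are given as a 3x3 rotation matrix whose columns are the frame's x, y, z axes.
In Python, from rig import ctrl gives the robot as it stands. The module is installed in compiled form; this text tells all that it offers.
- The arm moves only by the tool play_rows, never from a script. Its argument "plan" is one flat list of numbers, 5 for each row, row after row: the closure, from -1 (fully open) to 1 (shut), so that 0 is half open, then the shift along the tool's x, y, z scaled (see below), then the turn about the tool's z scaled (see below). A call has 1 to 5 rows; each row shifts and turns the commanded pose from where the row before left it, along the tool's axes as they then stand; what a row does not reach is not made up. The controller multiplies each number of a shift by 0.03 m and each number of a turn by 4 degrees. A row lasts 1/8 s, in which the tool goes at most 62.5 mm and 10.7 degrees, less where a joint would pass 70% of its speed; a pose out of reach is approached as far as the arm can. A call with a number of a shift or a turn outside -1 to 1 is refused whole. A call with a gripper value outside its range is refused whole. The fingers move at their own pace and stop on an object; the grip force is fixed at half the most. Time passes only in rows, so rows that do not move let the fingers close. It gives the time, the measured TCP pose, the force, the opening and the grip force at its end, in the units of the state.
- ctrl.get_obs(): the state, without advancing time (a new reading comes with each control period).
- ctrl.camera(name): name is "side" or "top"; returns a dict with "image" (420x560x3 uint8, blue, green, red), "intrinsics" (3x3 intrinsics, pixels), "k1" (the pictures are not rectified: a ray, as slopes to the right and down, at radius r is drawn at 1 + k1 r^2 times it, then the intrinsics apply), "origin" and "attitude" of the camera in the world. Camera axes: x right, y down, z forward; pixel columns grow to the right and rows downward; lengths in m; the calibration is good to about 2 mm. A picture is of the moment at which its call begins. There is no depth.
- ctrl.finish_job(): hands the job in; it is judged then, once.
The state is a dict: "time_s": time; "joint_pos": joint angles; "dq": joint speeds; "tau": joint torques, N m; "tool_pos": TCP position; "tcp_rot": TCP orientation; "force": force on the tool from outside, world axes, zero at the start; "wrist_torque": the same for the moment, N m; "gripper_width": finger opening in m; "finger_force": force on a finger pad.
Only numpy, scipy, OpenCV 4.12 (cv2) and the standard library are available. Lean on these libraries where they do the work, as an engineer would, in place of code of your own. Each camera call takes 0.05 s, during which the arm holds its last target. There are 200 camera calls.

### The job

Set the small steel bowl on the table right under the chute of the sweet dispenser, let go of it, then turn the dispenser's paddle knob exactly three clicks clockwise so that three sweets drop into the bowl. Leave the bowl standing upright under the chute with the three sweets in it and the knob resting in its third click; leave the other things on the desk where they are.

Things in the scene. Friction and masses are not known exactly. Their poses are not given: they have to be found in the camera images.
- dispenser: Fixed white sweet dispenser, 230 tall, black foot 125 wide (x -30..75). Origin on the table, z up; its front is -x and faces roughly to the robot. On top a clear drum 118 across leans forward 35 degrees: its axis, also the knob's, passes through (0, 0, 165) and points up and forward along (-0.574, 0, 0.819); the clear lid's top lies 27.5 along it.
- knob_grip (a point): Middle of the knob's black paddle, on the knob's axis, 57 along it from (0, 0, 165) of the dispenser. Paddle: flat bar 52 long (x here), 12 thick (y), 42 tall along the axis (z, pointing up and out of the drum, 35 degrees from vertical), from 6.5 to 48.5 above the lid; this point is 29.5 above it. The frame turns with the knob.
- knob (a joint): Knob angle in rad, 0 at the start, growing clockwise as seen facing the paddle. Clicks every 0.785 (45 degrees): detents at 0, 0.785, 1.571, 2.356 ..., stop after 6 clicks, no way back below 0. Detent and friction take up to 0.09 N m; let go within 0.3 of a detent it settles there to 0.03. Each click drops one sweet, about half-way through or a little later.
- bowl_center (a point): Small round steel bowl, 90 across the rim, 64 across the foot, 45 tall, wall 4, 160 g; this point is on its axis half-way up (22.5 above its underside). A straight stub handle sticks out along -x of this frame, from 41 to 96 from the axis.
- bowl_handle (a point): Middle of the bowl's handle, a bar 55 long (along x of this frame), 14 thick (along y), 16 tall; this point is 72 from the bowl's axis towards -x and 36 above the bowl's underside (handle from 28 to 44). Same axes as the bowl; it can be gripped across the 14 mm from above.
- spout (a point): Middle of the floor at the lower end of the dispenser's open steel chute, 77 above the table, 80 in front of the dispenser's origin. Chute 34 wide, slopes down to the front; side walls up to 100 above the table here. Axes as the dispenser's.
- drop_spot (a point): Point on the table under the mouth of the chute, 110 in front of the dispenser's origin, where the bowl's axis should stand. Axes as the dispenser's; -x points away from the dispenser to the front. The bowl fits with its handle to the front.
- sweet1_center (a point): Centre of a round brown sweet, 20 across, 10 g, one of six alike in the drum, one to each compartment; this one falls at click 1.
- sweet2_center (a point): Centre of a round brown sweet, 20 across, 10 g, one of six alike in the drum, one to each compartment; this one falls at click 2.
- sweet3_center (a point): Centre of a round brown sweet, 20 across, 10 g, one of six alike in the drum, one to each compartment; this one falls at click 3.
- sweet4_center (a point): Centre of a round brown sweet, 20 across, 10 g, one of six alike in the drum, one to each compartment; this one falls at click 4.
- sweet5_center (a point): Centre of a round brown sweet, 20 across, 10 g, one of six alike in the drum, one to each compartment; this one falls at click 5.
- sweet6_center (a point): Centre of a round brown sweet, 20 across, 10 g, one of six alike in the drum, one to each compartment; this one falls at click 6.
- mug: Bystander: white straight-sided mug, 80 across, 90 tall, handle along its own +y; body origin at the centre of its underside.
- stapler: Bystander: black stapler 130 x 36 x 41, length along its x; origin under its middle.
- tape: Bystander: black desk tape dispenser 140 x 55 x 80, length along its x; origin under its middle.
- carton1: Bystander: upper one of two closed cardboard cartons (each 140 x 90 x 70) stacked squarely; origin at the centre of its underside.
- glue: Bystander: small glue bottle, 32 across, 85 tall; origin at the centre of its underside.
- bowl: The bowl itself (see bowl_center); origin at the centre of its underside.
Not all that is in view belongs to the job. Leave any yellow look-alike of the bowl alone.

How it is judged:
On the way:
1. the bowl stands upright on the table under the chute, let go, before the knob is turned (horizontal distance between bowl_center and drop_spot below 0.03 m and angle between bowl_center's own z axis and vertical below 0.12 rad and height (world z) of bowl_center below 0.027 m and contact force between the fingers and bowl below 0.05 N and value of joint knob below 0.25 rad), for 0.2 s.
At the end, for the whole second after the job is handed in: Exactly three sweets lie in the bowl (centres within 36 mm of the bowl's middle) and the other three are still in the drum; the bowl stands still and upright (within 0.12 rad) on the table, its axis within 35 mm of the drop spot; the knob rests at its third click (2.356 within 0.15 rad) (distance between each of sweet1_center, sweet2_center, sweet3_center and bowl_center below 0.036 m and z of each of sweet4_center, sweet5_center, sweet6_center in the frame of dispenser above 0.12 m and horizontal distance between bowl_center and drop_spot below 0.035 m and angle between bowl_center's own z axis and vertical below 0.12 rad and height (world z) of bowl_center below 0.027 m and linear speed of bowl below 0.02 m/s and value of joint knob between 2.20619 and 2.50619 rad); the robot touches nothing.
It fails at once if the mug, stapler, tape dispenser, cartons or glue bottle is shoved more than 30 mm or tipped (distance of any of mug, stapler, tape, carton1, glue from where it was at the start of the episode above 0.03 m or angle between any of mug, stapler, tape, carton1, glue's own z axis and vertical above 0.35 rad).
It fails at once if the knob is turned on towards a fourth click (value of joint knob above 2.70962 rad).
It also fails if it takes over 67 s, if anything falls off the work surface, if the arm or the gripper's body presses on something with over 40 N, if the wrist force passes 120 N, or if a joint passes its speed limit or range.

## Working session

There is one attempt and no reset: what is moved stays moved. The work goes in short steps, Python scripts to look and compute and a tool call to move; the robot and the scene stay as the last step left them, time stands still between calls to the robot, and variables do not carry over. Pictures are saved under pics/ and viewed, at most 10 in all, crops included, and the job is handed in when it is done.

Besides the shell and the picture viewer there is one more tool, called after "Emit:" by a JSON object that holds its "fn" and its "kwargs". play_rows: Moves the arm, as the interface text tells. Its arguments: {"type":"object","properties":{"plan":{"type":"array","items":{"type":"number"}}},"required":["plan"]}

```bash
mkdir -p pics; cat > h.py <<'E'
import numpy as np, cv2
from rig import ctrl
def cam(n):
    return ctrl.camera(n)
def ray(c,u,v):
    K=np.array(c["intrinsics"]);d=np.array([(u-K[0,2])/K[0,0],(v-K[1,2])/K[1,1]])
    p=d.copy()
    for _ in range(30): p=d/(1+c["k1"]*(p@p))
    r=np.array(c["attitude"])@np.array([p[0],p[1],1]);return np.array(c["origin"]),r/np.linalg.norm(r)
def onz(c,u,v,z):
    o,r=ray(c,u,v);return o+r*(z-o[2])/r[2]
def proj(c,P):
    q=np.array(c["attitude"]).T@(np.array(P)-np.array(c["origin"]));p=q[:2]/q[2];p=p*(1+c["k1"]*(p@p))
    K=np.array(c["intrinsics"]);return np.array([K[0,0]*p[0]+K[0,2],K[1,1]*p[1]+K[1,2]])
E
python3 - <<'E'
from h import *
for n in("top","side"):
    c=cam(n);cv2.imwrite(f"pics/{n}0.png",c["image"]);print(n,c["origin"],np.round(c["attitude"],3).tolist(),c["k1"],np.array(c["intrinsics"]).tolist())
o=ctrl.get_obs();print(o["time_s"],o["tool_pos"],np.round(o["tcp_rot"],3).tolist(),ctrl.grip_depth,o["gripper_width"])
E
```

```text
top [0.43281764 0.00724779 1.33444496] [[-0.005, -0.991, 0.133], [-1.0, 0.002, -0.016], [0.015, -0.133, -0.991]] -0.10917157571749085 [[437.97344468978605, 0.0, 277.8408246720548], [0.0, 437.97344468978605, 212.2145902482787], [0.0, 0.0, 1.0]]
side [-0.12902451  0.71748915  0.98936437] [[-0.691, -0.466, 0.553], [-0.723, 0.434, -0.538], [0.011, -0.771, -0.637]] -0.10647435328905845 [[471.37337954072797, 0.0, 278.8762432545395], [0.0, 471.37337954072797, 210.59661291541207], [0.0, 0.0, 1.0]]
0.1 [ 0.20699926 -0.58927044  0.21396132] [[0.944, 0.331, -0.0], [0.331, -0.943, 0.001], [0.0, -0.001, -1.0]] 0.0187 0.09185551733255579
```

View pics/top0.png

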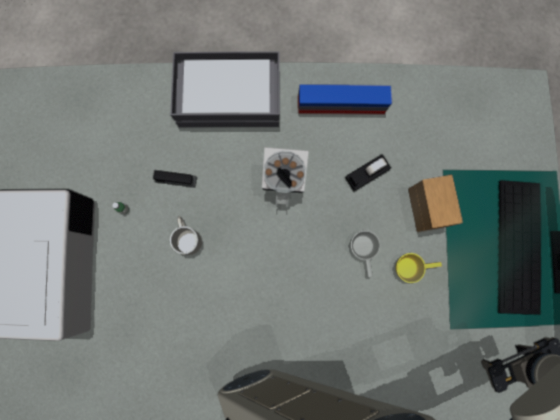

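View pics/side0.png

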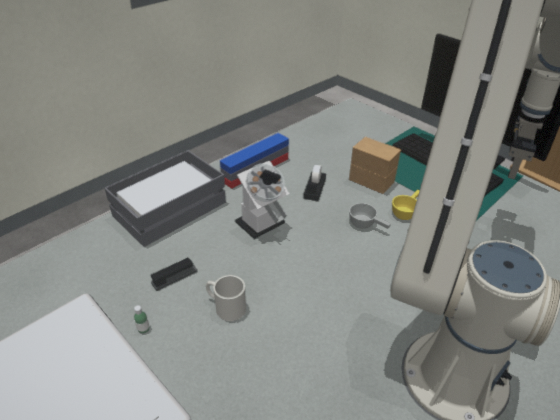

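The top view shows the dispenser at about (286,170), its chute mouth at (282,203), the steel bowl at (365,246) with its handle down to (368,275), and the yellow decoy at (410,267). The side view has the bowl at (363,215) and the dispenser at (262,200). I'll enlarge these areas next.

```bash
python3 - <<'E'
import cv2,numpy as np
t=cv2.imread("pics/top0.png");s=cv2.imread("pics/side0.png")
def cr(im,u,v,w=64,h=48):
    p=cv2.resize(im[v:v+h,u:u+w],(400,300),interpolation=cv2.INTER_CUBIC)
    return p
# scale 6.25
a=np.hstack([cr(t,254,144),cr(t,336,228)]);b=np.hstack([cv2.resize(s[155:245,210:330],(400,300),interpolation=cv2.INTER_CUBIC),cr(s,335,190)])
cv2.imwrite("pics/crop.png",np.vstack([a,b]))
E
```

```text
(no output)
```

View pics/crop.png

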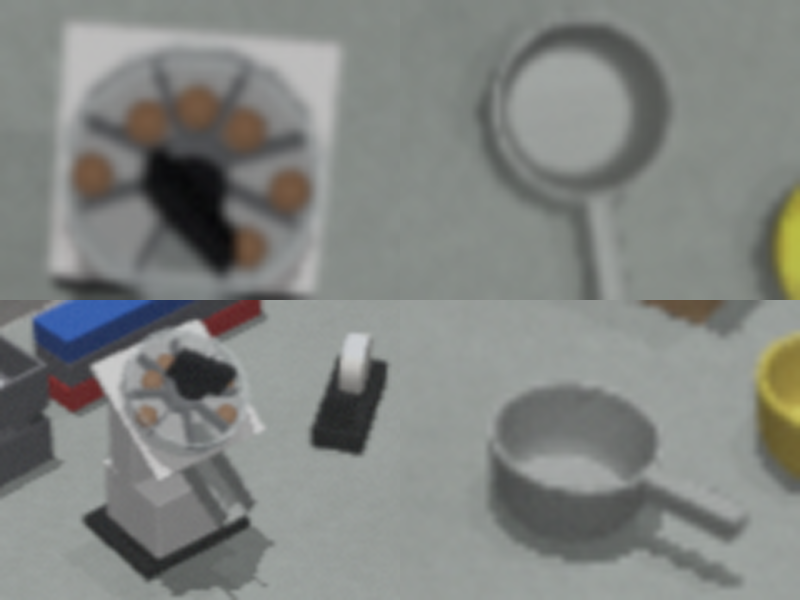

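The crop gives the bowl rim (top camera) centred at about (364.2,245.3). The handle runs to about (369,275). The lid ellipse centre is at crop (191,170) from the top and (185,392) from the side. The foot corners in the side crop are (85,520), (150,578) and (250,520). The paddle runs diagonally from upper left to lower right.

```bash
cat >> h.py <<'E'
def tri(c1,p1,c2,p2):
    o1,r1=ray(c1,*p1);o2,r2=ray(c2,*p2)
    t=np.linalg.lstsq(np.stack([r1,-r2],1),o2-o1,rcond=None)[0]
    a,b=o1+t[0]*r1,o2+t[1]*r2
    return (a+b)/2,np.linalg.norm(a-b)
E
python3 - <<'E'
from h import *
t=cam("top");s=cam("side")
T=lambda x,y:(254+(x+.5)/6.25-.5,144+(y+.5)/6.25-.5)
B=lambda x,y:(336+(x-400+.5)/6.25-.5,228+(y+.5)/6.25-.5)
S=lambda x,y:(210+(x+.5)/3.333-.5,155+(y-300+.5)/3.333-.5)
SB=lambda x,y:(335+(x-400+.5)/6.25-.5,190+(y-300+.5)/6.25-.5)
f=lambda a:np.round(a,4).tolist()
print("bowl top",f(onz(t,*B(579,111),.045)),"rim LR",f(onz(t,*B(490,111),.045)),f(onz(t,*B(668,111),.045)))
print("handle",f(onz(t,*B(597,205),.044)),f(onz(t,*B(611,297),.044)))
print("bowl side rim",f(onz(s,*SB(574,437),.045)), "handle end side",f(onz(s,*SB(732,520),.044)))
print("rim tri",[f(x) for x in tri(t,B(579,111),s,SB(574,437))])
print("lid tri",[f(x) for x in tri(t,T(191,170),s,S(185,392))])
print("plate edge",f(onz(t,*T(65,22),.21)),f(onz(t,*T(340,42),.21)))
for p in((85,520),(150,578),(250,520)):print("foot",f(onz(s,*S(*p),0.0)))
# yellow-free brown sweets
for n,c,b in(("t",t,(254,144,320,195)),("s",s,(240,155,300,205))):
    im=c["image"][b[1]:b[3],b[0]:b[2]];h=cv2.cvtColor(im,cv2.COLOR_BGR2HSV)
    m=((h[...,1]>85)&(h[...,0]<20)&(h[...,2]>60)).astype(np.uint8)
    N,_,st,ce=cv2.connectedComponentsWithStats(m)
    print(n,[(st[i,4],f(ce[i]+b[:2])) for i in range(1,N) if st[i,4]>5])
    g=((h[...,2]<40)).astype(np.uint8);N,_,st,ce=cv2.connectedComponentsWithStats(g)
    print(" black",[(st[i,4],f(ce[i]+b[:2])) for i in range(1,N) if st[i,4]>8])
E
```

```text
bowl top [0.5057, -0.2691, 0.045] rim LR [0.506, -0.2265, 0.045] [0.5054, -0.3119, 0.045]
handle [0.4612, -0.2767, 0.044] [0.4179, -0.2823, 0.044]
bowl side rim [0.5078, -0.2709, 0.045] handle end side [0.4148, -0.2788, 0.044]
rim tri [[0.5058, -0.2684, 0.0476], 0.0006]
lid tri [[0.6999, -0.0298, 0.176], 0.0028]
plate edge [0.7574, 0.0251, 0.21] [0.7487, -0.0915, 0.21]
foot [0.7889, 0.0192, 0.0]
foot [0.6847, 0.0277, 0.0]
foot [0.6806, -0.0972, 0.0]
t [(np.int32(24), [285.2917, 161.0]), (np.int32(23), [277.0, 163.1739]), (np.int32(22), [292.7273, 164.5]), (np.int32(20), [268.35, 171.65]), (np.int32(22), [299.9091, 174.0909]), (np.int32(17), [293.2941, 183.1176])]
 black [(np.int32(150), [284.32, 176.1067])]
s [(np.int32(34), [276.8235, 160.7353]), (np.int32(20), [284.65, 158.05])]
 black [(np.int32(56), [268.3929, 177.8929])]
```

Emit:
{"fn": "play_rows", "kwargs": {"plan": [0,0,0,0,0.8,0,0,0,0,0.8,0,0,0,0,0.8,0,0,0,0,0.8,0,0.4,-0.5,0,0]}}

```text
time_s: 0.82
tool_pos: [0.2172, -0.5734, 0.2143]
tcp_rot: [[0.994, 0.113, -0.0], [0.113, -0.994, 0.0], [-0.0, -0.0, -1.0]]
force: [0.1, 0.3, 0.2]
gripper_width: 0.0464
finger_force: 0.0
```

Emit:
{"fn": "play_rows", "kwargs": {"plan": [0,0.85,-0.9,0.2,0,0,0.85,-0.9,0.2,0,0,0.85,-0.9,0.2,0,0,0.85,-0.9,0.2,0,0,0.85,-0.9,0.2,0]}}

```text
time_s: 1.45
tool_pos: [0.3294, -0.4225, 0.1844]
tcp_rot: [[0.993, 0.116, 0.0], [0.116, -0.993, 0.0], [0.0, -0.0, -1.0]]
force: [0.3, 0.1, 0.2]
gripper_width: 0.0455
finger_force: 0.0
```

Emit:
{"fn": "play_rows", "kwargs": {"plan": [0,0.85,-0.9,0.2,0,0,0.85,-0.9,0.2,0,0,0.85,-0.9,0.2,0,0,0.85,-0.9,0.2,0,0,0,0,0,0]}}

```text
time_s: 2.08
tool_pos: [0.4182, -0.303, 0.1602]
tcp_rot: [[0.993, 0.119, -0.001], [0.119, -0.993, 0.001], [-0.001, -0.001, -1.0]]
force: [0.3, -0.1, -0.5]
gripper_width: 0.046
finger_force: 0.0
```

Emit:
{"fn": "play_rows", "kwargs": {"plan": [0,0.33,-0.4,0.7,0,0,0.32,-0.4,0.7,0,0,0,0,0.7,0,0,0,0,0,0]}}

```text
time_s: 2.58
tool_pos: [0.4328, -0.2791, 0.0966]
tcp_rot: [[0.993, 0.115, -0.003], [0.115, -0.993, 0.001], [-0.002, -0.002, -1.0]]
force: [-0.3, 0.1, 0.1]
gripper_width: 0.0463
finger_force: 0.0
```

```bash
python3 - <<'E'
from h import *
o=ctrl.get_obs();print(o["tool_pos"],o["joint_pos"])
t=cam("top");s=cam("side")
a=cv2.resize(t["image"][218:293,325:425],(400,300),interpolation=cv2.INTER_CUBIC);b=cv2.resize(s["image"][165:240,320:420],(400,300),interpolation=cv2.INTER_CUBIC)
cv2.imwrite("pics/g1.png",np.hstack([a,b]))
E
```

```text
[ 0.4328397  -0.27914446  0.09658994] [-5.75619146e-01  3.36967704e-01  1.96668196e+00 -1.63177935e-04
  8.40856923e-01  8.80084031e-01]
```

View pics/g1.png

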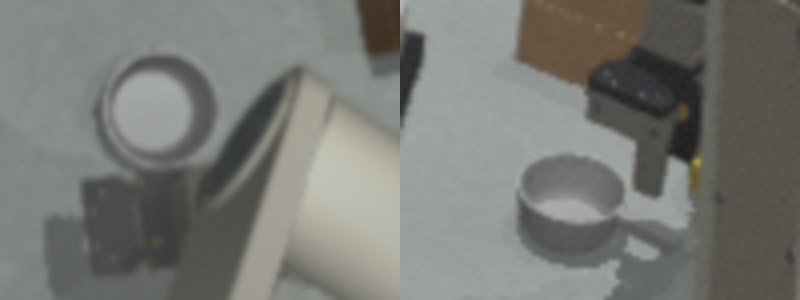

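The gripper (side crop (650,160)) hangs straight above the handle at (650,230). Lowering and gripping now.

Emit:
{"fn": "play_rows", "kwargs": {"plan": [0,0.06,-0.06,0.7,0,0,0,0,0.7,0,0,0,0,0.7,0,0,0,0,0.5,0,0,0,0,0,0]}}

```text
time_s: 3.3
tool_pos: [0.4354, -0.2777, 0.0193]
tcp_rot: [[0.993, 0.114, -0.001], [0.114, -0.993, 0.001], [-0.001, -0.001, -1.0]]
force: [0.1, -0.1, 0.3]
gripper_width: 0.0461
finger_force: 0.0
```

Emit:
{"fn": "play_rows", "kwargs": {"plan": [1,0,0,0,0,1,0,0,0,0,1,0,0,0,0,1,0,0,0,0]}}

```text
time_s: 3.8
tool_pos: [0.4361, -0.2779, 0.02]
tcp_rot: [[0.993, 0.114, 0.001], [0.114, -0.993, -0.0], [0.001, 0.001, -1.0]]
force: [-0.1, -1.0, 2.9]
gripper_width: 0.0137
finger_force: 29.9
```

Emit:
{"fn": "play_rows", "kwargs": {"plan": [1,0,0,-0.25,0,1,0,0,-0.25,0,1,0.1,-0.2,0,0,1,0.2,-0.4,0,0,1,0.3,-0.6,0,0]}}

```text
time_s: 4.42
tool_pos: [0.4497, -0.239, 0.0344]
tcp_rot: [[0.994, 0.114, -0.0], [0.114, -0.994, 0.0], [-0.0, -0.0, -1.0]]
force: [0.8, -0.1, -0.7]
gripper_width: 0.0137
finger_force: 29.9
```

Emit:
{"fn": "play_rows", "kwargs": {"plan": [1,0.35,-0.65,0,0,1,0.35,-0.65,0,0,1,0.35,-0.65,0,0,1,0.35,-0.65,0,0,1,0.35,-0.65,0,0]}}

```text
time_s: 5.05
tool_pos: [0.4906, -0.1354, 0.0343]
tcp_rot: [[0.993, 0.115, -0.001], [0.115, -0.993, 0.0], [-0.001, -0.0, -1.0]]
force: [0.1, -0.7, -0.9]
gripper_width: 0.0133
finger_force: 29.9
```

Emit:
{"fn": "play_rows", "kwargs": {"plan": [1,0.35,-0.65,0,0,1,0.3,-0.6,0,0,1,0.3,-0.5,0,0,1,0.2,-0.3,0,0,1,0,0,0,0]}}

```text
time_s: 5.68
tool_pos: [0.5182, -0.0714, 0.0345]
tcp_rot: [[0.993, 0.115, 0.0], [0.115, -0.993, -0.0], [0.0, 0.0, -1.0]]
force: [-0.1, -0.1, -0.8]
gripper_width: 0.0134
finger_force: 29.9
```

Emit:
{"fn": "play_rows", "kwargs": {"plan": [1,0.2,-0.35,0,0,1,0.2,-0.35,0,0,1,0.2,-0.3,0,0,1,0,0,0,0]}}

```text
time_s: 6.18
tool_pos: [0.5328, -0.0394, 0.0346]
tcp_rot: [[0.993, 0.115, 0.0], [0.115, -0.993, 0.0], [0.0, 0.0, -1.0]]
force: [-0.1, 0.1, -0.7]
gripper_width: 0.0138
finger_force: 29.9
```

```bash
python3 - <<'E'
from h import *
t=cam("top");s=cam("side")
a=cv2.resize(t["image"][140:230,230:350],(400,300),interpolation=cv2.INTER_CUBIC);b=cv2.resize(s["image"][150:270,200:360],(400,300),interpolation=cv2.INTER_CUBIC)
cv2.imwrite("pics/g2.png",np.hstack([a,b]))
E
```

```text
(no output)
```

View pics/g2.png

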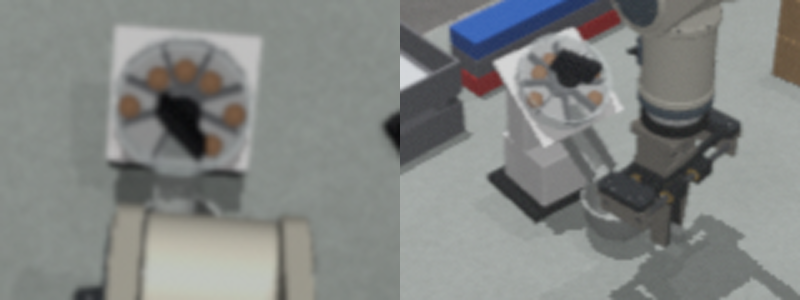

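The bowl hangs just under the chute end (side crop (610,205)). Setting it down and releasing.

Emit:
{"fn": "play_rows", "kwargs": {"plan": [1,0,0,0.25,0,1,0,0,0.23,0,1,0,0,0,0,0.4,0,0,0,0,0.2,0,0,0,0]}}

```text
time_s: 6.9
tool_pos: [0.5324, -0.0402, 0.0203]
tcp_rot: [[0.993, 0.114, 0.0], [0.114, -0.993, 0.0], [0.0, -0.0, -1.0]]
force: [-0.3, -0.3, -0.2]
gripper_width: 0.0315
finger_force: 0.0
```

Emit:
{"fn": "play_rows", "kwargs": {"plan": [0.2,0,0,0,0,0.2,0,0,-0.5,0,0.2,0,0,-1,0,0.2,-0.5,0,-1,0,0.2,-0.5,0,-1,0]}}

```text
time_s: 7.52
tool_pos: [0.5023, -0.0436, 0.1271]
tcp_rot: [[0.993, 0.114, 0.001], [0.114, -0.993, -0.0], [0.001, 0.0, -1.0]]
force: [0.8, 0.4, -0.1]
gripper_width: 0.0374
finger_force: 0.0
```

Emit:
{"fn": "play_rows", "kwargs": {"plan": [0.2,-0.5,0,-1,0,0.2,-0.5,0,-1,0,0.2,-0.5,0,-1,0,0.2,-0.5,0,-1,0,0.2,0,0,-1,0]}}

```text
time_s: 8.15
tool_pos: [0.4417, -0.0505, 0.2772]
tcp_rot: [[0.993, 0.114, 0.001], [0.114, -0.993, -0.0], [0.001, 0.0, -1.0]]
force: [1.8, 0.3, 1.1]
gripper_width: 0.0369
finger_force: 0.0
```

```bash
python3 - <<'E'
from h import *
o=ctrl.get_obs();print(o["time_s"],o["tool_pos"],np.round(o["joint_pos"],3))
t=cam("top");s=cam("side")
a=cv2.resize(t["image"][140:230,230:350],(400,300),interpolation=cv2.INTER_CUBIC);b=cv2.resize(s["image"][150:270,200:360],(400,300),interpolation=cv2.INTER_CUBIC)
cv2.imwrite("pics/g3.png",np.hstack([a,b]))
E
```

```text
8.15 [ 0.44165023 -0.05045193  0.27722638] [-1.170e-01  1.000e-03  1.922e+00 -0.000e+00  1.218e+00  1.340e+00]
```

View pics/g3.png

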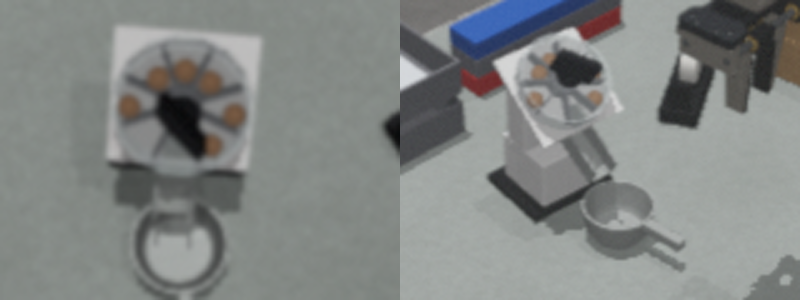

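The bowl stands upright under the chute (top crop rim centre (178,247)), and the fingers are clear. Next I'll rectify the paddle's top plane from both views to read its angle.

```bash
cat >> h.py <<'E'
yaw=np.deg2rad(-3.5);X=np.array([np.cos(yaw),np.sin(yaw),0]);Y=np.array([-np.sin(yaw),np.cos(yaw),0]);Z=np.array([0,0,1.])
O=np.array([.7126,-.0366,0])
n=-.574*X+.819*Z; up=.819*X+.574*Z   # knob axis; uphill in the drum plane
A=O+.165*Z
E
python3 - <<'E'
from h import *
t=cam("top");s=cam("side")
print("bowl",onz(t,283.3,213.6,.045),"drop",O-.11*X)
out=[]
for c in(t,s):
  for h in(.076,.0275):
    g=np.zeros((300,300,3),np.uint8);mx=np.zeros((300,300),np.float32);my=mx.copy()
    for i in range(300):
        for j in range(300):
            a=(j-150)*.0005;b=(150-i)*.0005   # right = -Y, up = uphill (facing the paddle)
            mx[i,j],my[i,j]=proj(c,A+h*n-Y*a+up*b)
    g=cv2.remap(c["image"],mx,my,cv2.INTER_CUBIC)
    if h<.03: cv2.circle(g,(150,150),118,(0,255,0),1)
    else: cv2.circle(g,(150,150),53,(0,255,0),1)
    cv2.drawMarker(g,(150,150),(0,0,255),0,10,1);out.append(g)
im=np.vstack([np.hstack(out[:2]),np.hstack(out[2:])]);cv2.imwrite("pics/rect.png",im)
E
```

```text
bowl [ 0.60117879 -0.02966113  0.045     ] drop [ 0.60280517 -0.02988466  0.        ]
```

View pics/rect.png

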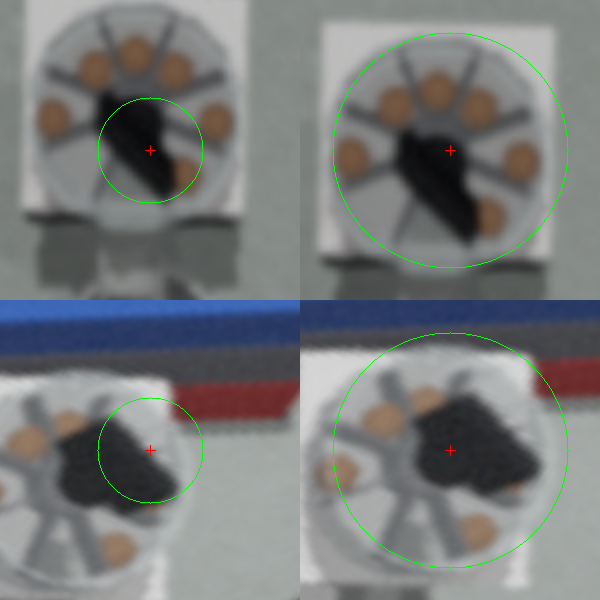

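Rectified views: the lid ellipse is centred about 6 mm left (+y) of my guess in the top view. The sweets at (352,157), (397,107), (437,90) and (490,217) match the side-view ones at (338,473), (382,421), (427,402) and (477,532). I'll triangulate those to fix the axis.

```bash
python3 - <<'E'
from h import *
t=cam("top");s=cam("side");f=lambda a:np.round(a,4).tolist()
def P(c,h,u,v):return proj(c,A+h*n-Y*((u-150)*.0005)+up*((150-v)*.0005))
def cent(c,p):   # brown-weighted centroid near p
    k=8;im=c["image"].astype(float);u0,v0=int(round(p[0])),int(round(p[1]));r=4
    w=im[v0-r:v0+r+1,u0-r:u0+r+1];w=np.clip(w[...,2]-w[...,0]-25,0,None)
    vv,uu=np.mgrid[-r:r+1,-r:r+1];return (u0+(w*uu).sum()/w.sum(),v0+(w*vv).sum()/w.sum())
pts=[]
for a,b in(((352,157),(338,473)),((397,107),(382,421)),((437,90),(427,402)),((490,217),(477,532))):
    pa=cent(t,P(t,.0275,a[0]-300,a[1]));pb=cent(s,P(s,.0275,b[0]-300,b[1]-300))
    p,g=tri(t,pa,s,pb);pts.append(p)
    q=p-A;print(f(p),"gap",f(g),"local a(+Y) up n",f([q@Y,q@up,q@n]))
q=np.array([[ (p-A)@Y,(p-A)@up] for p in pts])
M=np.c_[2*q,np.ones(4)];c=np.linalg.lstsq(M,(q**2).sum(1),rcond=None)[0];print("circle",f(c[:2]),np.sqrt(c[2]+c[:2]@c[:2]))
d=q-c[:2];print("angles",f(np.rad2deg(np.arctan2(d[:,1],-d[:,0]))))
for u,v,z in((282.8,201.5,.09),(283.2,201,.0)):print("chute/foot y",f(onz(t,u,v,z)))
E
```

```text
[0.6988, 0.0135, 0.1745] gap 0.0019 local a(+Y) up n [0.0491, -0.0083, 0.0174]
[0.7189, -0.0097, 0.1896] gap 0.0004 local a(+Y) up n [0.0272, 0.0179, 0.0174]
[0.7264, -0.0304, 0.191] gap 0.0028 local a(+Y) up n [0.0071, 0.0259, 0.0136]
[0.6706, -0.0549, 0.1564] gap 0.0007 local a(+Y) up n [-0.0208, -0.0384, 0.0164]
circle [0.0097, -0.0144] 0.03899121702655882
angles [171.1549, 118.4349, 86.2224, -38.0734]
chute/foot y [0.6304, -0.0272, 0.09]
chute/foot y [0.6463, -0.0309, 0.0]
```

```bash
sed -i 's/-.0366,0\]/-.032,0]/' h.py; cat > k.py <<'E'
from h import *
phi0=np.deg2rad(-48.)
g=np.linspace(-1,1,9)
def slab(th):
    a=phi0-th; d=-np.cos(a)*Y+np.sin(a)*up; m=np.cross(n,d); return d,m
def fingers(tcp,psi,w):
    tx=np.array([np.cos(psi),np.sin(psi),0]);ty=np.array([np.sin(psi),-np.cos(psi),0])
    P=[]
    for sg in(1,-1):
        for x in g*.010:
            for y in np.linspace(w/2,w/2+.018,4):
                for z in np.linspace(0,.05,18): P.append(tcp+tx*x+sg*ty*y+Z*z)
    return np.array(P),tx,ty
def free(tcp,psi,w,th):
    d,m=slab(th);P,tx,ty=fingers(tcp,psi,w);q=P-A
    ins=(abs(q@d)<.026)&(abs(q@m)<.006)&(q@n>.034)&(q@n<.076)
    if ins.any(): return False
    C=np.array([A+n*s+d*x+m*y for s in np.linspace(.034,.076,15) for x in g*.026 for y in(-.006,.006)])-tcp
    x,y,z=C@tx,abs(C@ty),C[:,2]
    return not ((abs(x)<.01)&(y>w/2)&(y<w/2+.018)&(z>0)).any()
def lidclear(tcp,psi,w): return ((fingers(tcp,psi,w)[0]-A)@n).min()-.0275
E
python3 - <<'E'
from k import *
def tgt(s,dz): return A+n*s-Z*dz
ths=np.deg2rad(np.arange(-20,185,3))
for s,dz,w in((.066,.010,.030),(.066,.008,.026)):
    tcp=tgt(s,dz);print("s,dz,w",s,dz,w,"tcp",np.round(tcp,4))
    for psi in range(213,20,-12):
        fr=[round(np.rad2deg(t)) for t in ths if free(tcp,np.deg2rad(psi),w,t)]
        # contiguous free runs
        runs=[];
        for x in fr:
            if runs and x-runs[-1][1]<=3: runs[-1][1]=x
            else: runs.append([x,x])
        print(psi,runs,"lid %.1f"%(1e3*lidclear(tcp,np.deg2rad(psi),w)))
E
```

```text
s,dz,w 0.066 0.01 0.03 tcp [ 0.6748 -0.0297  0.2091]
213 [[-11, 40], [169, 184]] lid 14.4
201 [[1, 49], [181, 184]] lid 17.2
189 [[10, 55]] lid 20.6
177 [[19, 67]] lid 24.4
165 [[28, 73]] lid 20.9
153 [[34, 82]] lid 17.5
141 [[43, 94]] lid 14.7
129 [[67, 103]] lid 12.5
117 [[91, 112]] lid 11.1
105 [[112, 118]] lid 10.5
93 [[124, 127]] lid 10.9
81 [[136, 139]] lid 10.9
69 [[145, 151]] lid 10.5
57 [[-20, -8], [151, 172]] lid 11.0
45 [[-20, 16], [160, 184]] lid 12.3
33 [[-11, 40], [169, 184]] lid 14.4
21 [[1, 49], [181, 184]] lid 17.2
s,dz,w 0.066 0.008 0.026 tcp [ 0.6748 -0.0297  0.2111]
213 [[-8, 31], [172, 184]] lid 16.8
201 [[4, 43], [184, 184]] lid 19.4
189 [[16, 52]] lid 22.5
177 [[25, 61]] lid 26.1
165 [[31, 70]] lid 22.8
153 [[40, 79]] lid 19.6
141 [[52, 85]] lid 17.0
129 [[76, 97]] lid 15.0
117 [[97, 109]] lid 13.7
105 [[115, 118]] lid 13.3
93 [[127, 127]] lid 13.6
81 [] lid 13.7
69 [[145, 148]] lid 13.3
57 [[-20, -17], [154, 163]] lid 13.7
45 [[-14, 4], [166, 184]] lid 14.8
33 [[-8, 31], [172, 184]] lid 16.8
21 [[4, 43], [184, 184]] lid 19.4
```

```bash
python3 - <<'E'
from k import *
ths=np.deg2rad(np.arange(-24,180,3))
b=A+n*.066-Z*.010
offs=[(0,0),(.004,0),(-.004,0),(0,.004),(0,-.004)]
for w,ps in((.036,(213,)),(.034,(189,165,141)),(.038,(129,117,105,93,81,69)),(.044,(105,93,81,69,57,45))):
    for psi in ps:
        r=[]
        for ox,oy in offs:
            fr=[round(np.rad2deg(t)) for t in ths if free(b+ox*X+oy*Y,np.deg2rad(psi),w,t)]
            runs=[]
            for x in fr:
                if runs and x-runs[-1][1]<=3: runs[-1][1]=x
                else: runs.append([x,x])
            r.append(runs)
        print(w,psi,r)
E
```

```text
0.036 213 [[[-21, 45], [159, 177]], [[-9, 45], [171, 177]], [[-12, 45], [168, 177]], [[-12, 30], [168, 177]], [[-18, 36], [162, 177]]]
0.034 189 [[[3, 60]], [[12, 60]], [[6, 63]], [[9, 51]], [[15, 54]]]
0.034 165 [[[24, 78]], [[24, 72]], [[21, 78]], [[27, 69]], [[33, 75]]]
0.034 141 [[[39, 99]], [[39, 87]], [[39, 93]], [[51, 93]], [[57, 93]]]
0.038 129 [[[45, 114]], [[45, 105]], [[48, 105]], [[57, 117]], [[69, 108]]]
0.038 117 [[[69, 123]], [[63, 123]], [[81, 111]], [[69, 123]], [[87, 120]]]
0.038 105 [[[90, 132]], [[81, 138]], [[108, 120]], [[81, 132]], [[102, 132]]]
0.038 93 [[[108, 144]], [[99, 150]], [[123, 129]], [[96, 141]], [[114, 147]]]
0.038 81 [[[-24, -24], [120, 156]], [[-24, -15], [114, 165]], [[135, 138]], [[114, 150]], [[-24, -12], [123, 168]]]
0.038 69 [[[-24, -6], [132, 174]], [[-24, 0], [126, 177]], [[-24, -24], [144, 156]], [[-24, -18], [129, 162]], [[-24, 0], [132, 177]]]
0.044 105 [[[78, 141]], [[72, 144]], [[90, 129]], [[72, 138]], [[90, 141]]]
0.044 93 [[[96, 153]], [[-24, -18], [87, 162]], [[111, 138]], [[87, 147]], [[-24, -21], [105, 159]]]
0.044 81 [[[-24, -15], [111, 165]], [[-24, -6], [102, 174]], [[123, 153]], [[-24, -21], [105, 159]], [[-24, -3], [117, 177]]]
0.044 69 [[[-24, 3], [123, 177]], [[-24, 12], [120, 177]], [[-24, -9], [135, 171]], [[-24, -9], [120, 171]], [[-24, 9], [126, 177]]]
0.044 57 [[[-24, 24], [135, 177]], [[-24, 27], [135, 177]], [[-24, 18], [144, 177]], [[-24, 9], [135, 177]], [[-24, 21], [135, 177]]]
0.044 45 [[[-24, 42], [144, 177]], [[-24, 42], [147, 177]], [[-24, 42], [153, 177]], [[-24, 27], [144, 177]], [[-24, 33], [141, 177]]]
```

Emit:
{"fn": "play_rows", "kwargs": {"plan": [0.1,0,0,0,-1,0.1,0,0,0,-1,0.1,0,0,0,-1,0.1,0,0,0,-1,0.1,0,0,0,-1]}}

```text
time_s: 9.07
tool_pos: [0.4422, -0.0503, 0.2739]
tcp_rot: [[0.893, 0.449, -0.002], [0.449, -0.893, 0.0], [-0.002, -0.001, -1.0]]
force: [-0.9, 0.5, 0.3]
gripper_width: 0.0413
finger_force: 0.0
```

Emit:
{"fn": "play_rows", "kwargs": {"plan": [0.1,0,0,0,-1,0.1,0,0,0,-1,0.1,0,0,0,-1,0.1,0,0,0,-1,0.1,0,0,0,-1]}}

```text
time_s: 9.7
tool_pos: [0.4422, -0.0504, 0.2739]
tcp_rot: [[0.686, 0.728, -0.002], [0.728, -0.686, 0.0], [-0.002, -0.002, -1.0]]
force: [-0.8, 1.2, -0.7]
gripper_width: 0.041
finger_force: 0.0
```

Emit:
{"fn": "play_rows", "kwargs": {"plan": [0.1,0,0,0,-1,0.1,0,0,0,-1,0.1,0,0,0,-1,0.1,0,0,0,-1,0.1,0,0,0,-1]}}

```text
time_s: 10.32
tool_pos: [0.4423, -0.0503, 0.2739]
tcp_rot: [[0.396, 0.918, -0.002], [0.918, -0.396, 0.0], [-0.001, -0.002, -1.0]]
force: [-0.2, 0.3, -0.1]
gripper_width: 0.0414
finger_force: 0.0
```

Emit:
{"fn": "play_rows", "kwargs": {"plan": [0.1,0,0,0,-1,0.1,0,0,0,-1,0.1,0,0,0,-1,0.1,0,0,0,-1,0.1,0,0,0,-1]}}

```text
time_s: 10.95
tool_pos: [0.4423, -0.0503, 0.2739]
tcp_rot: [[0.058, 0.998, -0.002], [0.998, -0.058, 0.0], [0.0, -0.002, -1.0]]
force: [-0.3, 0.2, 0.2]
gripper_width: 0.0414
finger_force: 0.0
```

Emit:
{"fn": "play_rows", "kwargs": {"plan": [0.1,0,0,0,-1,0.1,0,0,0,-1,0.1,0,0,0,-1,0.1,0,0,0,-1,0.1,0,0,0,-1]}}

```text
time_s: 11.58
tool_pos: [0.4422, -0.0503, 0.2739]
tcp_rot: [[-0.287, 0.958, -0.002], [0.958, 0.287, 0.0], [0.001, -0.002, -1.0]]
force: [-0.8, 0.1, -0.6]
gripper_width: 0.0416
finger_force: 0.0
```

Emit:
{"fn": "play_rows", "kwargs": {"plan": [0.1,0,0,0,-1,0.1,0,0,0,-1,0.1,0,0,0,-1,0.1,0,0,0,-1,0.1,0,0,0,-1]}}

```text
time_s: 12.2
tool_pos: [0.4422, -0.0503, 0.2739]
tcp_rot: [[-0.597, 0.802, -0.003], [0.802, 0.597, 0.0], [0.002, -0.002, -1.0]]
force: [-1.0, -0.4, -0.6]
gripper_width: 0.0412
finger_force: 0.0
```

Emit:
{"fn": "play_rows", "kwargs": {"plan": [0.1,0,0,0,-1,0.1,0,0,0,-1,0.1,0,0,0,-1,0.1,0,0,0,-1,0.1,0,0,0,-1]}}

```text
time_s: 12.82
tool_pos: [0.4422, -0.0503, 0.2739]
tcp_rot: [[-0.836, 0.549, -0.003], [0.549, 0.836, 0.0], [0.002, -0.001, -1.0]]
force: [0.2, -0.0, 0.6]
gripper_width: 0.0413
finger_force: 0.0
```

Emit:
{"fn": "play_rows", "kwargs": {"plan": [0.1,0,0,0,-1,0.1,0,0,0,-1,0.1,0,0,0,-1,0.1,0,0,0,-1,0.1,0,0,0,-1]}}

```text
time_s: 13.45
tool_pos: [0.4423, -0.0503, 0.2739]
tcp_rot: [[-0.973, 0.23, -0.002], [0.23, 0.973, 0.0], [0.002, -0.0, -1.0]]
force: [-0.2, -0.4, -0.0]
gripper_width: 0.0414
finger_force: 0.0
```

Emit:
{"fn": "play_rows", "kwargs": {"plan": [0.1,0,0,0,-1,0.1,0,0,0,-1,0.1,0,0,0,-1,0.1,0,0,0,-1,0.1,0,0,0,-1]}}

```text
time_s: 14.08
tool_pos: [0.4422, -0.0503, 0.2739]
tcp_rot: [[-0.993, -0.117, -0.003], [-0.117, 0.993, 0.0], [0.002, 0.001, -1.0]]
force: [-0.5, 0.6, 0.5]
gripper_width: 0.0414
finger_force: 0.0
```

Emit:
{"fn": "play_rows", "kwargs": {"plan": [0.1,0,0,0,-1,0.1,0,0,0,-1,0.1,0,0,0,-1,0.1,0,0,0,-1,0.1,0,0,0,-1]}}

```text
time_s: 14.7
tool_pos: [0.4423, -0.0503, 0.2739]
tcp_rot: [[-0.893, -0.449, -0.002], [-0.449, 0.893, 0.0], [0.002, 0.001, -1.0]]
force: [-0.0, -0.3, 1.1]
gripper_width: 0.0415
finger_force: 0.0
```

```bash
cat > st.py <<'E'
from k import *
import sys
o=ctrl.get_obs();R=np.array(o["tcp_rot"]);p=np.array(o["tool_pos"])
T=A+n*.066-Z*.010+.002*X
d=R.T@(T-p)
print("t",o["time_s"],"yaw",np.rad2deg(np.arctan2(R[1,0],R[0,0])),"p",np.round(p,4),"units to target",np.round(d/.03,2),"q",np.round(o["joint_pos"],2),"F",np.round(o["force"],1),"M",np.round(o["wrist_torque"],2))
E
python3 st.py
```

```text
t 14.7 yaw -153.3087488301704 p [ 0.4423 -0.0503  0.2739] units to target [-7.3  -2.9   2.14] q [-0.12  0.01  1.92  0.    1.21 -2.15] F [-0.  -0.3  1.1] M [ 0.09 -0.11  0.03]
```

Emit:
{"fn": "play_rows", "kwargs": {"plan": [0.1,0,0,0,-0.8,0.1,0,0,0,-0.8,0.1,-0.5,-0.25,0,0,0.1,-0.8,-0.42,0,0,0.1,-0.8,-0.42,0,0]}}

```text
time_s: 15.32
tool_pos: [0.5151, -0.0433, 0.2745]
tcp_rot: [[-0.84, -0.543, -0.001], [-0.543, 0.84, 0.0], [0.0, 0.0, -1.0]]
force: [-0.2, 0.2, -0.6]
gripper_width: 0.0415
finger_force: 0.0
```

Emit:
{"fn": "play_rows", "kwargs": {"plan": [0.1,-0.8,-0.42,0,0,0.1,-0.8,-0.42,0,0,0.1,-0.8,-0.42,0,0,0.1,-0.8,-0.42,0,0,0.1,-0.8,-0.42,0,0]}}

```text
time_s: 15.95
tool_pos: [0.6501, -0.0308, 0.2738]
tcp_rot: [[-0.84, -0.543, -0.001], [-0.543, 0.84, 0.0], [0.001, 0.001, -1.0]]
force: [0.3, -0.2, -0.3]
gripper_width: 0.0415
finger_force: 0.0
```

Emit:
{"fn": "play_rows", "kwargs": {"plan": [0.1,-0.5,-0.3,0,0,0.1,-0.3,-0.2,0,0,0.1,0,0,0,0]}}

```text
time_s: 16.32
tool_pos: [0.6773, -0.0306, 0.2742]
tcp_rot: [[-0.839, -0.544, -0.001], [-0.544, 0.839, 0.0], [0.001, 0.001, -1.0]]
force: [-0.6, -0.4, 0.3]
gripper_width: 0.0413
finger_force: 0.0
```

```bash
python3 st.py
```

```text
t 16.325 yaw -147.0720645343599 p [ 0.6773 -0.0306  0.2742] units to target [-0.    0.03  2.17] q [-0.05  0.39  1.44  0.    1.31 -2.19] F [-0.6 -0.4  0.3] M [ 0.12 -0.11  0.05]
```

Emit:
{"fn": "play_rows", "kwargs": {"plan": [0.1,0,0,0.5,0,0.1,0,0,0.3,0,0.1,0,0,0.2,0,0.1,0,0,0,0]}}

```text
time_s: 16.82
tool_pos: [0.6764, -0.0307, 0.2446]
tcp_rot: [[-0.839, -0.544, -0.001], [-0.544, 0.839, 0.0], [0.001, 0.001, -1.0]]
force: [-0.0, -0.9, -0.4]
gripper_width: 0.0414
finger_force: 0.0
```

```bash
python3 st.py; python3 - <<'E'
from h import *
s=cam("side");cv2.imwrite("pics/g4.png",cv2.resize(s["image"][130:235,220:360],(800,600),interpolation=cv2.INTER_CUBIC))
E
```

```text
t 16.825 yaw -147.05123213493917 p [ 0.6764 -0.0307  0.2446] units to target [-0.03  0.02  1.19] q [-0.05  0.41  1.48  0.    1.25 -2.19] F [-0.  -0.9 -0.4] M [ 0.09 -0.18 -0.  ]
```

View pics/g4.png

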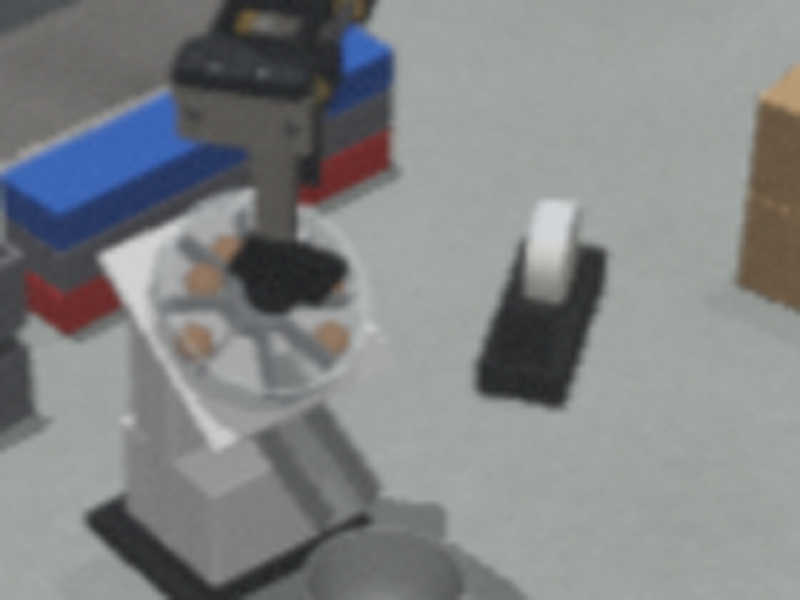

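The finger tip shows at (277,240), just above the black paddle (240–345, 235–310). I'll check it against projected points.

```bash
python3 - <<'E'
from k import *
s=cam("side");o=ctrl.get_obs();R=np.array(o["tcp_rot"]);p=np.array(o["tool_pos"])
f=lambda P:np.round((proj(s,P)-[220,130])*5.714).tolist()
for sg in(1,-1):
    print("finger ty",sg,[f(p+sg*R[:,1]*y+R[:,0]*x) for y in(.0205,.0385) for x in(-.01,.01)])
d,m=slab(0)
print("paddle top corners",[f(A+.076*n+a*.026*d+b*.006*m) for a in(-1,1) for b in(-1,1)])
print("lid circle left,right,top,bottom",[f(A+.0275*n+.059*v) for v in(Y,-Y,up,-up)])
E
```

```text
finger ty 1 [[257.0, 223.0], [297.0, 229.0], [247.0, 244.0], [288.0, 250.0]]
finger ty -1 [[278.0, 178.0], [317.0, 183.0], [287.0, 159.0], [325.0, 164.0]]
paddle top corners [[245.0, 232.0], [251.0, 211.0], [341.0, 271.0], [346.0, 251.0]]
lid circle left,right,top,bottom [[169.0, 325.0], [349.0, 239.0], [201.0, 185.0], [321.0, 379.0]]
```

Emit:
{"fn": "play_rows", "kwargs": {"plan": [0.1,0,0.1,0.2,0,0.1,0,0,0.3,0,0.1,0,0,0.3,0,0.1,0,0,0,0]}}

```text
time_s: 17.42
tool_pos: [0.6745, -0.0282, 0.2199]
tcp_rot: [[-0.839, -0.544, -0.002], [-0.544, 0.839, 0.0], [0.002, 0.001, -1.0]]
force: [-1.1, -0.2, 0.7]
gripper_width: 0.041
finger_force: 0.0
```

Emit:
{"fn": "play_rows", "kwargs": {"plan": [0.1,0,0,0.25,0,0.1,0,0,0.1,0,0.1,0,0,0,0,0.2,0,0,0,0,0.2,0,0,0,0]}}

```text
time_s: 18.05
tool_pos: [0.6753, -0.0282, 0.2109]
tcp_rot: [[-0.839, -0.544, 0.0], [-0.544, 0.839, -0.0], [-0.0, -0.0, -1.0]]
force: [0.1, 0.7, 0.0]
gripper_width: 0.0367
finger_force: 0.0
```

```bash
python3 st.py
```

```text
t 18.05 yaw -147.04496881240107 p [ 0.6753 -0.0282  0.2109] units to target [-0.01 -0.07  0.06] q [-0.04  0.43  1.52  0.    1.19 -2.19] F [0.1 0.7 0. ] M [ 0.09 -0.12 -0.01]
```

Emit:
{"fn": "play_rows", "kwargs": {"plan": [0.35,0,0,0,0,0.4,0,0,0,0,0.4,0,0,0,0]}}

```text
time_s: 18.42
tool_pos: [0.6751, -0.0277, 0.2108]
tcp_rot: [[-0.839, -0.544, -0.0], [-0.544, 0.839, 0.001], [-0.0, 0.001, -1.0]]
force: [-1.9, 2.8, 1.2]
gripper_width: 0.0274
finger_force: 1.7
```

Emit:
{"fn": "play_rows", "kwargs": {"plan": [0.48,0,0,0,0,0.48,0,0,0,0,0.48,0,0,0,0]}}

```text
time_s: 18.8
tool_pos: [0.6749, -0.0274, 0.211]
tcp_rot: [[-0.839, -0.544, -0.0], [-0.544, 0.839, 0.001], [-0.0, 0.001, -1.0]]
force: [-1.6, 5.3, 3.3]
gripper_width: 0.0239
finger_force: 2.8
```

Emit:
{"fn": "play_rows", "kwargs": {"plan": [0.35,0,0,0,0,0.35,0,0.1,0,0,0.45,0,0,0,0,0.48,0,0,0,0,0.48,0,0,0,0]}}

```text
time_s: 19.42
tool_pos: [0.6736, -0.0258, 0.2107]
tcp_rot: [[-0.839, -0.544, 0.0], [-0.544, 0.839, -0.0], [0.0, -0.0, -1.0]]
force: [0.1, -0.4, -0.5]
gripper_width: 0.0238
finger_force: 0.0
```

Emit:
{"fn": "play_rows", "kwargs": {"plan": [0.32,0,0,0,1,0.32,0,0,0,1,0.32,0,0,0,1,0.32,0,0,0,1,0.32,0,0,0,1]}}

```text
time_s: 20.05
tool_pos: [0.6734, -0.0256, 0.2106]
tcp_rot: [[-0.975, -0.222, -0.0], [-0.222, 0.975, 0.0], [0.0, 0.0, -1.0]]
force: [-2.0, 0.7, 0.2]
gripper_width: 0.0315
finger_force: 0.8
```

Emit:
{"fn": "play_rows", "kwargs": {"plan": [0.32,0,0,0,1,0.32,0,0,0,1,0.32,0,0,0,1,0.32,0,0,0,1,0.32,0,0,0,1]}}

```text
time_s: 20.68
tool_pos: [0.6741, -0.0258, 0.2109]
tcp_rot: [[-0.992, 0.125, 0.001], [0.125, 0.992, -0.0], [-0.001, -0.0, -1.0]]
force: [1.5, -0.4, 0.6]
gripper_width: 0.031
finger_force: 2.6
```

Emit:
{"fn": "play_rows", "kwargs": {"plan": [0.32,0,0,0,1,0.32,0,0,0,1,0.32,0,0,0,1,0.32,0,0,0,1,0.32,0,0,0,0]}}

```text
time_s: 21.3
tool_pos: [0.6736, -0.0258, 0.2107]
tcp_rot: [[-0.92, 0.391, 0.0], [0.391, 0.92, -0.0], [-0.0, -0.0, -1.0]]
force: [0.7, 0.2, -0.8]
gripper_width: 0.0312
finger_force: 0.0
```

```bash
python3 st.py
```

```text
t 21.3 yaw 156.97756723012742 p [ 0.6736 -0.0258  0.2107] units to target [-0.15 -0.08  0.05] q [-0.04  0.43  1.52 -0.    1.19 -1.21] F [ 0.7  0.2 -0.8] M [ 0.01 -0.13  0.01]
```

Emit:
{"fn": "play_rows", "kwargs": {"plan": [0.3,0,0,0,1,0.3,0,0,0,1,0.28,0,0,0,1,0.26,0,0,0,1,0.24,0,0,0,1]}}

```text
time_s: 21.92
tool_pos: [0.6738, -0.026, 0.2107]
tcp_rot: [[-0.731, 0.683, 0.0], [0.683, 0.731, -0.001], [-0.001, -0.0, -1.0]]
force: [1.4, -3.7, -0.7]
gripper_width: 0.0348
finger_force: 1.5
```

Emit:
{"fn": "play_rows", "kwargs": {"plan": [0.22,0,0,0,1,0.2,0,0,0,1,0.2,0,0,0,1,0.2,0,0,0,1,0.2,0,0,0,0]}}

```text
time_s: 22.55
tool_pos: [0.6737, -0.0266, 0.2107]
tcp_rot: [[-0.515, 0.857, 0.0], [0.857, 0.515, -0.001], [-0.001, -0.0, -1.0]]
force: [1.2, -3.8, -1.0]
gripper_width: 0.0368
finger_force: 1.5
```

```bash
python3 st.py; python3 - <<'E'
from h import *
s=cam("side");cv2.imwrite("pics/g5.png",cv2.resize(s["image"][140:260,220:380],(800,600),interpolation=cv2.INTER_CUBIC))
E
```

```text
t 22.55 yaw 121.02559777017801 p [ 0.6737 -0.0266  0.2107] units to target [-0.15  0.03  0.05] q [-0.04  0.43  1.52 -0.    1.19 -0.58] F [ 1.2 -3.8 -1. ] M [-0.68 -0.17  0.07]
```

View pics/g5.png

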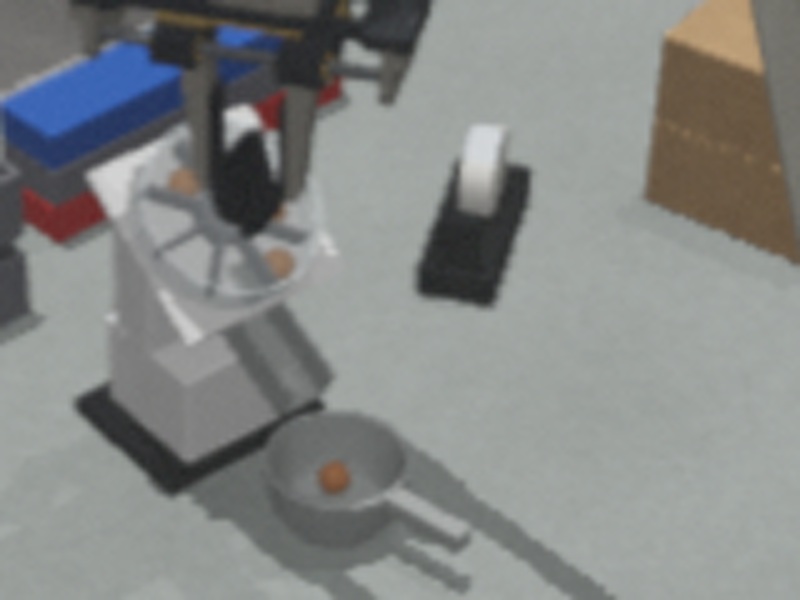

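The first sweet is in the bowl at (335,477), the paddle sits between the fingers, and the second click is under way.

Emit:
{"fn": "play_rows", "kwargs": {"plan": [0.2,0,0,0,1,0.2,0,0,0,1,0.2,0,0,0,1,0.2,0,0,0,0,0.2,0,0,0,0]}}

```text
time_s: 23.22
tool_pos: [0.6735, -0.0254, 0.2107]
tcp_rot: [[-0.327, 0.945, -0.0], [0.945, 0.327, 0.0], [0.0, 0.0, -1.0]]
force: [-0.1, 0.7, -0.4]
gripper_width: 0.0371
finger_force: 0.0
```

```bash
cat > cnt.py <<'E'
from k import *
s=cam("side");im=s["image"].astype(int)
m=((im[...,2]-im[...,0]>40)).astype(np.uint8);m[:215]=0;m[255:]=0;m[:,:262]=0;m[:,310:]=0
N,_,st,ce=cv2.connectedComponentsWithStats(m);print("brown in bowl",[(int(st[i,4]),np.round(ce[i],1).tolist()) for i in range(1,N)])
E
python3 st.py; python3 cnt.py
```

```text
t 23.225 yaw 109.09334359306645 p [ 0.6735 -0.0254  0.2107] units to target [-0.17  0.05  0.06] q [-0.04  0.43  1.52  0.    1.19 -0.37] F [-0.1  0.7 -0.4] M [-0.05 -0.15  0.05]
brown in bowl [(41, [287.4, 236.5])]
```

Emit:
{"fn": "play_rows", "kwargs": {"plan": [0.2,0,0,0,1,0.2,0,0,0,1,0.2,0,0,0,1,0.2,0,0,0,0,0.2,0,0,0,0]}}

```text
time_s: 23.9
tool_pos: [0.6734, -0.026, 0.2107]
tcp_rot: [[-0.123, 0.992, -0.0], [0.992, 0.123, -0.0], [-0.0, -0.0, -1.0]]
force: [-2.1, -2.5, 0.5]
gripper_width: 0.0369
finger_force: 1.4
```

```bash
python3 st.py; python3 cnt.py
```

```text
t 23.9 yaw 97.07081577481165 p [ 0.6734 -0.026   0.2107] units to target [-0.14  0.1   0.05] q [-0.04  0.43  1.52 -0.    1.19 -0.16] F [-2.1 -2.5  0.5] M [-0.55  0.27  0.05]
brown in bowl [(50, [288.9, 233.8])]
```

Emit:
{"fn": "play_rows", "kwargs": {"plan": [0.2,0,0,0,1,0.2,0,0,0,1,0.2,0,0,0,0,0.2,0,0,0,0]}}

```text
time_s: 24.45
tool_pos: [0.6731, -0.0262, 0.2107]
tcp_rot: [[0.017, 1.0, -0.001], [1.0, -0.017, -0.001], [-0.001, -0.001, -1.0]]
force: [-3.3, -4.0, 1.0]
gripper_width: 0.0371
finger_force: 2.3
```

```bash
python3 st.py; python3 cnt.py
```

```text
t 24.45 yaw 89.02652572168822 p [ 0.6731 -0.0262  0.2107] units to target [-0.12  0.13  0.05] q [-0.04  0.43  1.52 -0.    1.19 -0.02] F [-3.3 -4.   1. ] M [-0.78  0.55  0.13]
brown in bowl [(50, [288.9, 233.7])]
```

Emit:
{"fn": "play_rows", "kwargs": {"plan": [0.2,0,0,0,1,0.2,0,0,0,0,0.2,0,0,0,0]}}

```text
time_s: 24.88
tool_pos: [0.6729, -0.0261, 0.2107]
tcp_rot: [[0.087, 0.996, -0.001], [0.996, -0.087, -0.001], [-0.001, -0.001, -1.0]]
force: [-3.5, -3.7, 2.5]
gripper_width: 0.0369
finger_force: 2.3
```

Emit:
{"fn": "play_rows", "kwargs": {"plan": [0.2,0,0,0,1,0.2,0,0,0,0,0.2,0,0,0,0]}}

```text
time_s: 25.25
tool_pos: [0.674, -0.0252, 0.2107]
tcp_rot: [[0.156, 0.988, 0.001], [0.988, -0.156, 0.001], [0.001, 0.001, -1.0]]
force: [-0.1, 0.8, 0.2]
gripper_width: 0.0372
finger_force: 0.0
```

```bash
python3 st.py; python3 cnt.py; python3 - <<'E'
from k import *
b=np.array(ctrl.get_obs()["tool_pos"])
for off in((0,0),(.004,-.0065)):
  for psi in(89,85,81,77):
    fr=[t for t in range(60,180,2) if free(b+[off[0],off[1],0],np.deg2rad(psi),.037,np.deg2rad(t))];print(off,psi,fr[:1],fr[-1:])
E
```

```text
t 25.25 yaw 81.04743339841296 p [ 0.674  -0.0252  0.2107] units to target [-0.14  0.12  0.06] q [-0.04  0.43  1.52  0.    1.19  0.12] F [-0.1  0.8  0.2] M [-0.07 -0.12  0.03]
brown in bowl [(49, [288.9, 233.8])]
(0, 0) 89 [102] [142]
(0, 0) 85 [110] [146]
(0, 0) 81 [116] [148]
(0, 0) 77 [122] [152]
(0.004, -0.0065) 89 [102] [154]
(0.004, -0.0065) 85 [106] [158]
(0.004, -0.0065) 81 [112] [162]
(0.004, -0.0065) 77 [118] [166]
```

The contact force went to zero: the third click snapped in, as the model predicts. Lifting off now.

Emit:
{"fn": "play_rows", "kwargs": {"plan": [0.1,0,0,0,0,0.1,0,0,-0.2,0,0.1,0,0,-0.4,0,0.1,0,0,-0.8,0,0.1,0,0,-1,0]}}

```text
time_s: 25.92
tool_pos: [0.6735, -0.0257, 0.2839]
tcp_rot: [[0.157, 0.988, -0.0], [0.988, -0.157, 0.0], [0.0, -0.0, -1.0]]
force: [-0.0, 0.5, 0.3]
gripper_width: 0.0417
finger_force: 0.0
```

Emit:
{"fn": "play_rows", "kwargs": {"plan": [0.1,0,0,-1,0,0.1,0,0.8,-0.5,0,0.1,0,-0.8,0,0,0.1,0,-0.9,0,0,0.1,0,-0.9,0,0]}}

```text
time_s: 26.55
tool_pos: [0.6197, -0.0171, 0.3287]
tcp_rot: [[0.157, 0.988, 0.001], [0.988, -0.157, 0.0], [0.0, 0.001, -1.0]]
force: [0.4, 0.4, 0.2]
gripper_width: 0.0412
finger_force: 0.0
```

```bash
python3 st.py; python3 cnt.py
```

```text
t 26.55 yaw 80.95813373100553 p [ 0.6197 -0.0171  0.3287] units to target [-0.12  1.94  3.99] q [-0.03  0.26  1.51  0.    1.37  0.13] F [0.4 0.4 0.2] M [-0.04 -0.   -0.  ]
brown in bowl [(72, [287.3, 234.8])]
```

Emit:
{"fn": "play_rows", "kwargs": {"plan": [0.1,0,-1,0,0,0.1,0,-1,0,0,0.1,0,-1,0,0,0.1,0,-1,0,0,0.1,0,-1,0,0]}}

```text
time_s: 27.22
tool_pos: [0.4717, 0.0065, 0.3287]
tcp_rot: [[0.157, 0.988, 0.002], [0.988, -0.157, 0.0], [0.0, 0.001, -1.0]]
force: [-0.6, 0.7, -0.3]
gripper_width: 0.0415
finger_force: 0.0
```

Emit:
{"fn": "play_rows", "kwargs": {"plan": [0.1,0,-1,0,0,0.1,0,-0.5,0,0,0.1,0,0,0,0,0.1,0,0,0,0,0.1,0,0,0,0]}}

```text
time_s: 27.85
tool_pos: [0.4284, 0.0134, 0.3276]
tcp_rot: [[0.157, 0.988, -0.0], [0.988, -0.157, -0.0], [-0.0, -0.0, -1.0]]
force: [-0.7, -0.2, -0.2]
gripper_width: 0.0413
finger_force: 0.0
```

```bash
python3 cnt.py; python3 - <<'E'
from h import *
t=cam("top");s=cam("side")
a=cv2.resize(t["image"][140:260,230:310],(400,600),interpolation=cv2.INTER_CUBIC);b=cv2.resize(s["image"][140:260,230:310],(400,600),interpolation=cv2.INTER_CUBIC)
cv2.imwrite("pics/end.png",np.hstack([a,b]))
E
```

```text
brown in bowl [(77, [287.4, 234.8])]
```

View pics/end.png

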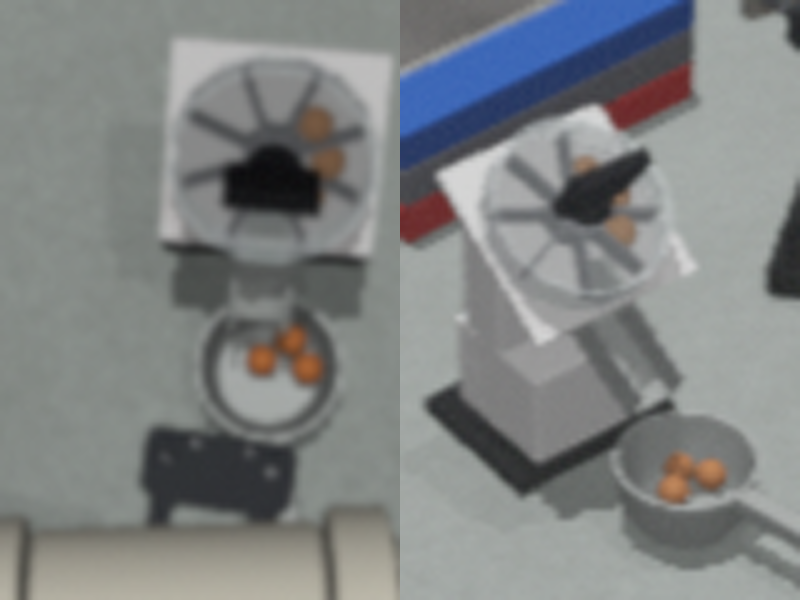

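Three sweets lie in the upright bowl (top crop (262,360), (292,340) and (308,368)). The paddle lies level across the drum, which is the third click, and the other three sweets are still in the drum. Handing in.

```bash
python3 -c "
from rig import ctrl
print(ctrl.finish_job())"
```

```text
the job is handed in; nothing more can be done
None
```

I handed the job in at about 28 s: the final pictures show the bowl upright under the chute with three sweets in it, the knob at its third click and the arm well clear; the hand-in returned no verdict.

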